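# Unlatch a battery pack and pull it out of its charging dock

## Robot

A 7-joint arm with a two-finger parallel gripper is mounted at the origin on a cart in front of the work surface, level with it; the furniture and walls round the work are solid. World frame = base frame: x ahead of the robot, y to its left, z up, the work surface at z = 0. Lengths are in m, angles in rad, forces in N, time in s.
With the tool pointing down it reaches from about 0.4 to 0.9 m from the base axis. Payload 5.5 kg.
Tool frame: the origin (TCP) lies midway between the tips of the shut fingers; the grasp point (between the pads) lies 19 mm behind it (manip.grip_depth is the distance from the TCP to the grasp point, in m); z points along the fingers, y is the line along which they close (so a half turn about z gives the same grasp; the last joint's range is limited). The gripper opens to 92 mm and grips with 3 to 60 N. Pads are 19 mm wide; open, the fingers measure 130 mm over their backs; the gripper's body (75 mm by 190 mm) begins 47 mm behind the grasp point.
Start: joints at [-1.01, 0.501, -0.427, 1.55, 0.221, 1.138, -0.21], TCP at [0.191, 0.621, 0.227] pointing down, gripper open.
Joint ranges: [-2.88, 2.88], [-0.31, 2.03], [-1.54, 1.56], [0.2, 2.42], [-1.41, 4.55], [0.19, 2.02], [-2.57, 2.57]. Speed limits (rad/s): [2.57, 2.57, 3.14, 3.14, 3.14, 3.14, 3.14].

## Interface

Orientations are given as a unit quaternion [x, y, z, w].
In Python, from bench import manip, effector, viewer gives the robot as it stands. Calls block until the motion is done:
- manip.move_pose(position, orientation): joint-space move of the TCP to a pose.
- manip.servo_line(position, ori=None, vel=0.15): straight line of the TCP; ori=None keeps the orientation; vel is the mean speed in m/s.
- manip.movej(angles): joint-space move.
- effector.open_jaws() and effector.close(f_grip=None): open the fingers fully, or close them until they stop; f_grip is the grip in N (None keeps the last).
- manip.sleep(seconds).
- manip.solve_ik(position, orientation): joint angles nearest the present ones, or None.
- viewer.get_image(name): name is "scene" or "top"; returns the picture (384x512x3 uint8, red, green, blue); there is no depth.
- viewer.get_calibration(name): a dict with "vfov" (degrees; the focal length in pixels is half the picture's height over the tangent of half this angle, whatever the lens; pixels are square), "cx", "cy" (the principal point, pixels), "eye" and "attitude" of the camera in the world. Camera axes: x right, y down, z forward; pixel columns grow to the right and rows downward; lengths in m; the calibration is good to about 2 mm. A picture is of the moment at which its call begins. get_calibration takes no time and is no camera call.
A pose or a line that the arm cannot do raises manip.PlanningError and nothing moves.
- manip.hand_in(): hands the job in; it is judged then, once.
Readings, each from a call of its own:
- manip.current_clock(): time.
- manip.current_q(): joint angles.
- manip.current_joint_velocities(): joint speeds.
- manip.current_tau(): joint torques, N m.
- manip.current_tool_pos(): TCP position.
- manip.current_tcp_rot(): TCP orientation.
- manip.current_force(): force on the tool from outside, world axes, zero at the start.
- manip.current_wrist_torque(): the same for the moment, N m.
- manip.current_finger_gap(): finger opening in m.
- manip.current_gripper_force(): force on a finger pad.
Only numpy, scipy, OpenCV 4.12 (cv2) and the standard library are available. Lean on these libraries where they do the work, as an engineer would, in place of code of your own. Each camera call takes 0.05 s, during which the arm holds its last target. There are 200 camera calls.

## Task

The tool battery is charged: swing the steel hasp well off to the left side of the dock, clear of the stud on the battery pack, and then pull the pack by its orange bow, past the click of the sprung rollers, right out of the charging dock. Leave the pack standing flat on the bench just in front of the dock mouth, entirely clear of the dock, with the hasp still off to the side. Do not knock the tin, the tape roll or the paint bottle about.

Things in the scene. Friction and masses are not known exactly. Their poses are not given: they have to be found in the camera images.
- dock: Grey charging dock screwed to the bench, 103 long (x), 134 wide over its screw lugs (y), 60 mm high. Origin on the bench under it; the mouth faces its own -x (roughly to the robot), +y is its left. Floor 3 mm thick; side walls 46 mm high, inner faces at y = +-35 mm, x = -25 to +45 mm; rear block x = +40 to +78 mm, 60 mm high, with two contact slots.
- dock_mouth (a point): Middle of the dock's mouth at floor level (x = -25 mm in the dock's frame, 3 mm up); axes are the dock's. The pack comes out here along -x. A sprung steel roller in each side wall just inside the mouth holds the pack: the first 15 mm of the pull take about 10 N, then it runs freely.
- hasp (a joint): Swing of the hasp in rad: about 0 = lying along the dock's x axis over the pack, its lip hooked in front of the pack's stud so that the pack is locked in; grows as it swings level about its upright pivot towards the dock's +y (left); stop at 1.7. It stays where it is left (needs 2 to 3 N at the thumb post).
- hasp_pivot (a point): Point on the upright pivot axis of the hasp, on the dock's rear block, at the top of the hasp strap (72 mm above the bench). Axes are those of the dock.
- hasp_thumb (a point): Top centre of the red upright thumb post on the hasp: 16 mm diameter, 30 mm tall, top 108 mm above the bench, 88 mm from the pivot axis. Below it the steel strap, 18 mm wide, 66 to 72 mm above the bench; strap and lip end 100 mm from the pivot, the lip reaches down to 53 mm. Axes turn with the hasp: own -x points from pivot to post.
- pack: Yellow and black battery pack with orange bow, loose, about 0.35 kg. Body 84 long (x), 66 wide, 48 mm high; steel stud (12 mm diameter, 13 mm tall) on its top at x = -25 mm; two brass blades reach 15 mm behind it into the dock. Origin: centre of the underside. Seated it lies at (-3, 0, +3) mm in the dock's frame, axes parallel; all of it is clear of the dock after 82 mm of travel.
- pack_bow (a point): Centre of the opening of the orange bow in front of the pack, 18 mm above the pack's underside. The opening is about 50 mm (x) by 56 mm (y), open above and below; the bow is a round bar of 10 mm diameter, its front bar centred 31 mm ahead (-x) of this point. Axes are the pack's.
- putty_tin: Grey round putty tin with a yellow top, 54 mm diameter, 26 mm high, loose bystander. Origin at the centre of its underside.
- masking_tape: Roll of masking tape lying flat, 58 mm diameter, 19 mm high, loose bystander. Origin at the centre of its underside.
- paint_tan: Tan dropper bottle, 25 mm diameter, 87 mm high, standing, loose bystander. Origin at the centre of its underside.
There are look-alikes about, which are no part of the job. What is shaped like the dock but brown is not meant.

How it is judged:
By the outcome, as a careful person would: the job done as asked, in the order asked, and still so for the second after the job is handed in, with the robot touching nothing.
It also fails if it takes over 43 s, if anything falls off the work surface, if the arm or the gripper's body presses on something with over 40 N, if the wrist force passes 120 N, or if a joint passes its speed limit or range.

## Working session

There is one attempt and no reset: what is moved stays moved. The work goes in short steps, each a Python script; the robot and the scene stay as the last script left them, time stands still between calls to the robot, and variables do not carry over. Pictures are saved under pics/ and viewed, at most 10 in all, crops included, and the job is handed in when it is done.

```bash
mkdir -p pics; ls; python3 - <<'E'
from bench import manip, effector, viewer
import cv2
for n in("scene","top"):
    im=viewer.get_image(n); cv2.imwrite(f"pics/{n}0.png",cv2.resize(im[:,:,::-1],(800,600),interpolation=cv2.INTER_CUBIC)); cv2.imwrite(f"{n}0_raw.png",im[:,:,::-1])
    print(n,viewer.get_calibration(n))
print(manip.current_clock(),manip.current_tcp_rot(),manip.grip_depth)
E
```

```text
pics
scene {'vfov': 54.522540590767235, 'cx': 258.15071218408775, 'cy': 196.8841839206918, 'eye': array([ 0.1062051 , -0.35593574,  0.68816204]), 'attitude': array([ 0.84722602, -0.31672795,  0.15424696, -0.3976171 ])}
top {'vfov': 49.87613696294978, 'cx': 249.54721455532575, 'cy': 187.91421265140576, 'eye': array([0.39125876, 0.19002141, 1.25370731]), 'attitude': array([ 0.71368545, -0.69450815,  0.07172216, -0.05628011])}
0.1 [ 1.48320337e-01  9.88938984e-01 -8.58164560e-04 -1.65011717e-04] 0.0188
```

View pics/scene0.png

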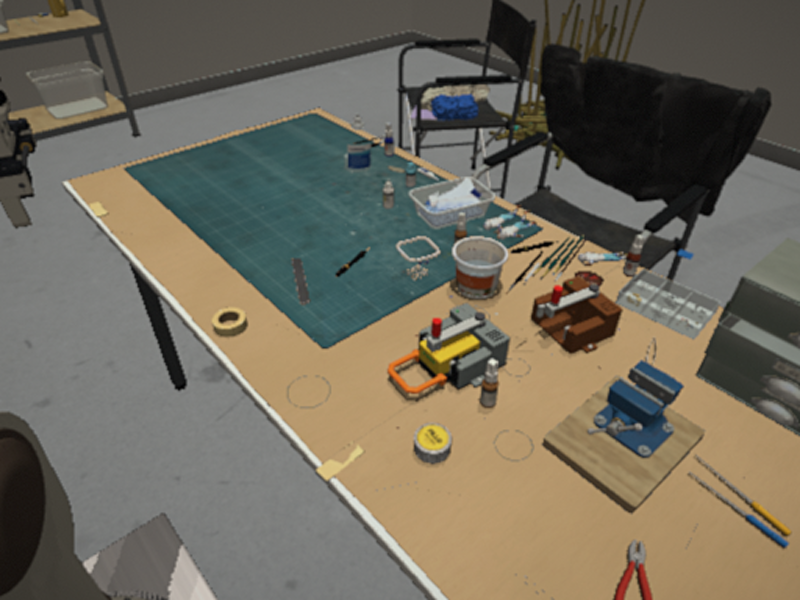

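View pics/top0.png

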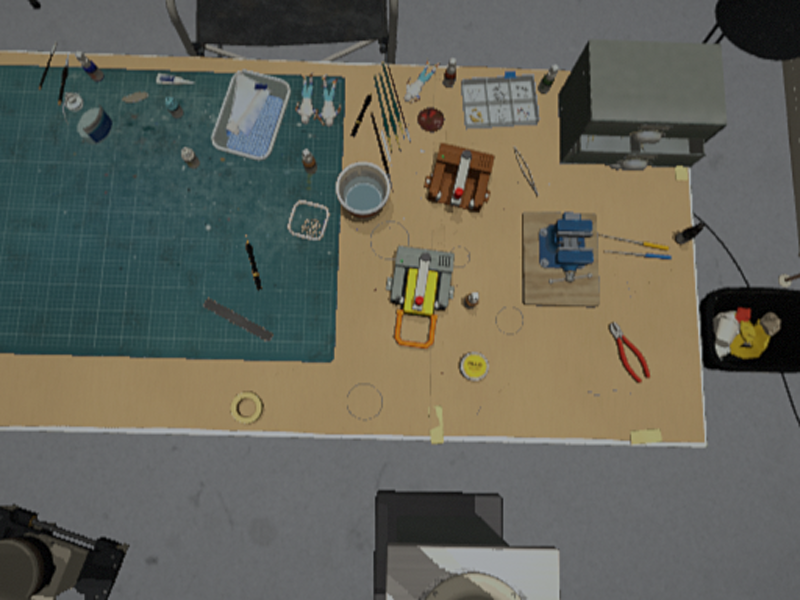

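The scene view shows the grey dock at about (465,345), the red post at (437,328), and the orange bow at (415,375). In the top view the dock is at (422,275), the post at (419,300), the bow at (415,328), the tin at (474,366) and the bottle at (471,300). I'll zoom in on both views.

```bash
python3 - <<'E'
import cv2,numpy as np
a=cv2.imread("top0_raw.png")[150:230,240:320]; b=cv2.imread("scene0_raw.png")[190:270,240:340]
for n,im,k,(c0,r0) in(("top",a,7,(240,150)),("scene",b,7,(240,190))):
    o=cv2.resize(im,None,fx=k,fy=k,interpolation=cv2.INTER_CUBIC)
    for i in range(0,im.shape[1],10):
        cv2.line(o,(i*k,0),(i*k,6),(255,255,255),1); cv2.putText(o,str(c0+i),(i*k,16),0,.35,(255,255,255),1)
    for i in range(0,im.shape[0],10):
        cv2.line(o,(0,i*k),(6,i*k),(255,255,255),1); cv2.putText(o,str(r0+i),(8,i*k+4),0,.35,(255,255,255),1)
    cv2.imwrite(f"pics/{n}_crop.png",o)
E
```

```text
(no output)
```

View pics/top_crop.png

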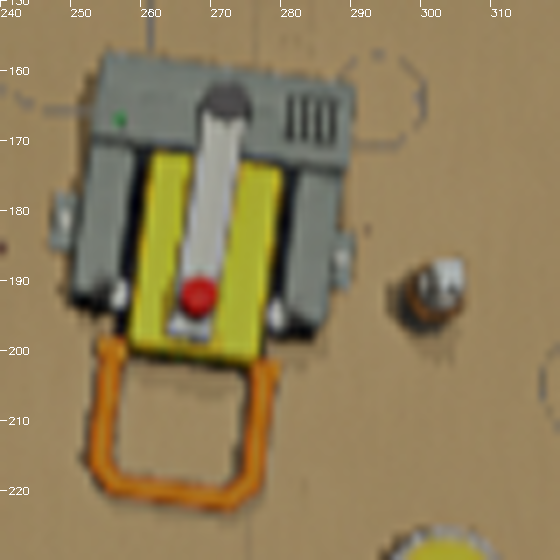

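View pics/scene_crop.png

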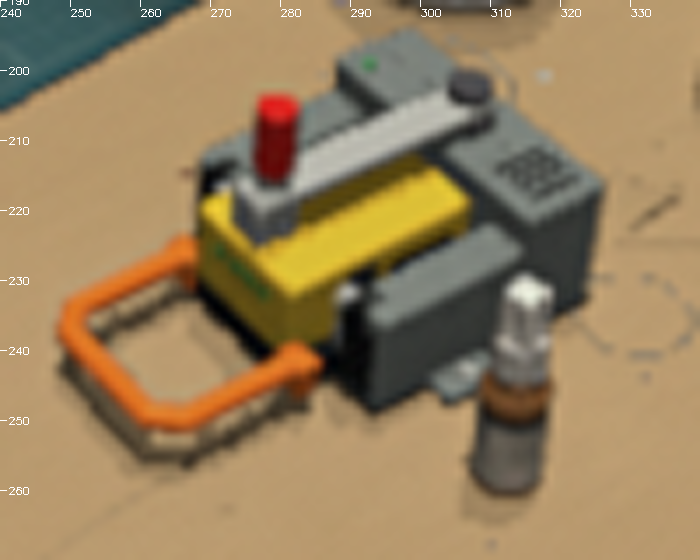

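The top crop shows the post at (268,193), the bow's front bar centred at (264.6,220), and the block's rear corners at (255,157) and (290,162). The scene crop shows the post top at (280,205) and the bar at (257,243). I'll fit the dock pose jointly over both views.

```bash
cat >fit.py <<'E'
import numpy as np
from scipy.spatial.transform import Rotation as R
from scipy.optimize import least_squares
from bench import manip, effector, viewer
C={n:viewer.get_calibration(n) for n in("top","scene")}
def proj(n,p):
    c=C[n]; q=R.from_quat(c["attitude"]).inv().apply(np.asarray(p)-c["eye"]); f=192/np.tan(np.radians(c["vfov"])/2)
    return np.array([c["cx"]+f*q[0]/q[2],c["cy"]+f*q[1]/q[2]])
def onplane(n,uv,z):
    return least_squares(lambda s:proj(n,[s[0],s[1],z])-uv,[.5,.1]).x
E
cat >run1.py <<'E'
from fit import *
o={"top":(240,150),"scene":(240,190)}
# params: x y yaw W(block half) w(wall half) piv_x bar_x yw hasp
def pts(p):
    x,y,t,W,w,pv,bx,yw,h=p
    d={"rl":(.078,W,.06),"rr":(.078,-W,.06),"fl":(.04,W,.06),"fr":(.04,-W,.06),"wl":(-.025,w,.046),"wr":(-.025,-w,.046),
     "pl":(-.045,yw,.051),"pr":(-.045,-yw,.051),"th":(pv-.088*np.cos(h),-.088*np.sin(h),.108),"pv":(pv,0,.078),"bar":(bx,0,.021)}
    r=R.from_euler("z",t)
    return {k:r.apply(v)+[x,y,0] for k,v in d.items()}
obs=[("top","rl",107,52),("top","rr",352,85),("top","fl",93,142),("top","fr",343,165),("top","wl",70,302),("top","wr",315,336),("top","pl",128,345),("top","pr",262,360),("top","th",199,298),("top","pv",226,103),("top","bar",172,493),
("scene","rl",405,28),("scene","rr",603,185),("scene","fr",540,220),("scene","fl",340,65),("scene","th",278,103),("scene","bar",118,368),("scene","wr",372,325)]
U=[np.array([o[n][0]+(u+.5)/7-.5,o[n][1]+(v+.5)/7-.5]) for n,_,u,v in obs]
def res(p):
    P=pts(p); return np.concatenate([proj(n,P[k])-q for (n,k,_,_),q in zip(obs,U)])
p0=[.55,.1,0,.05,.05,.06,-.1,.028,0]
s=least_squares(res,p0,loss="soft_l1",x_scale=.01)
np.set_printoptions(precision=4,suppress=True)
print(s.x); 
for ob,r in zip(obs,res(s.x).reshape(-1,2)): print(ob[:2],r.round(1))
for k in("th","pv","bar"): print(k,pts(s.x)[k])
for nm,u,v,z in(("tin",474,366,.026),("tape",247,407,.015),("bottle top",303.5*1.5625,188*1.5625,.087)): print(nm,onplane("top",np.array([u,v])/1.5625,z))
print("edge",onplane("top",np.array([430,438])/1.5625,0))
E
python3 run1.py
```

```text
[ 0.6211  0.1089 -0.1026  0.0533  0.0519  0.0588 -0.0977  0.0284 -0.0355]
('top', 'rl') [-0.3  0.1]
('top', 'rr') [0.2 0. ]
('top', 'fl') [ 0.1 -0.4]
('top', 'fr') [0.1 1. ]
('top', 'wl') [ 1. -1.]
('top', 'wr') [ 0.6 -1.3]
('top', 'pl') [-0.2  0.2]
('top', 'pr') [-0.3  0.6]
('top', 'th') [ 0.1 -0.5]
('top', 'pv') [ 0.2 -0.1]
('top', 'bar') [ 0.3 -0.9]
('scene', 'rl') [ 0.7 -0.2]
('scene', 'rr') [-0.1 -0.6]
('scene', 'fr') [-2.4  0.4]
('scene', 'fl') [-1.  -0.3]
('scene', 'th') [-0.4  0.4]
('scene', 'bar') [-0.5  0.6]
('scene', 'wr') [ 0.4 -0.1]
th [0.5925 0.115  0.108 ]
pv [0.6796 0.1029 0.078 ]
bar [0.5239 0.1189 0.021 ]
tin [0.4815 0.0025]
tape [0.3939 0.4292]
bottle top [0.6098 0.0116]
edge [0.3447 0.0823]
```

```bash
cat >>fit.py <<'E'
YAW=-.1026; D=np.array([.6211,.1089]); PV=np.array([.6796,.1029])
def quat(b): 
    c,s=np.cos(b),np.sin(b); return R.from_matrix(np.array([[-s,c,0],[c,s,0],[0,0,-1]])).as_quat()
def dock(x,y,z): return np.array([*(D+R.from_euler("z",YAW).apply([x,y,0])[:2]),z])
def post(h,z):  # hasp swing h
    a=np.pi+YAW-h; return np.array([*(PV+.088*np.array([np.cos(a),np.sin(a)])),z])
def bang(h): return np.pi/2+YAW-h
E
cat >run2.py <<'E'
from fit import *
hs=np.linspace(.035,1.45,9); k=.0; 
for s in(0,np.pi):
    print(s,[None if (q:=manip.solve_ik(post(h,.082),quat(bang(h)+s))) is None else q[[4,6]].round(2).tolist() for h in hs])
h=hs[0]
manip.move_pose(post(h,.2),quat(bang(h)))
print(manip.current_clock(),manip.current_q())
manip.servo_line(post(h,.082),vel=.12)
print(manip.current_force())
effector.close(15)
print(manip.current_clock(),manip.current_finger_gap(),manip.current_gripper_force(),manip.current_force())
for h in hs[1:]:
    manip.servo_line(post(h,.082),quat(bang(h)),vel=.06)
    print(round(h,2),manip.current_force().round(1),manip.current_finger_gap())
print(manip.current_clock())
import cv2
ims=[viewer.get_image(n)[140:290,200:350,::-1] for n in("top","scene")]
cv2.imwrite("pics/swung.png",cv2.resize(np.hstack(ims),None,fx=2.6,fy=2.6))
E
python3 run2.py
```

```text
0 [[0.16, 1.07], [0.15, 0.87], [0.14, 0.68], [0.14, 0.5], [0.12, 0.32], [0.11, 0.15], [0.1, -0.02], [0.08, -0.18], [0.06, -0.34]]
3.141592653589793 [[-0.21, -1.77], [-0.73, -1.56], [-0.73, -1.76], [-0.95, -1.81], [-1.16, -1.9], [-1.17, -2.1], [-1.18, -2.29], [-1.18, -2.49], [0.51, 2.5]]
2.4083 [-0.08114938  0.4193116  -0.20405983  1.70525873  0.09579194  1.02655608
  1.11763161]
[0.71439154 0.35047557 0.15042249]
4.7083 0.01581701836092381 15.000007599592209 [-1.01925219  0.29673513 -0.39796687]
0.21 [ 1.   0.9 -0.4] 0.015791185990880953
0.39 [ 0.8  0.6 -1.3] 0.015454645039700834
0.57 [ 1.5 -0.1  0.3] 0.015445450063218132
0.74 [ 0.6  0.2 -0.6] 0.01570288147714224
0.92 [1.2 0.8 0.1] 0.015235083773697228
1.1 [0.3 0.9 0.4] 0.015644708330874058
1.27 [1.9 0.6 1.1] 0.01539332321350498
1.45 [ 0.4 -0.1  0.4] 0.015600121671377592
7.975
```

```bash
cat >run3.py <<'E'
from fit import *
import cv2
effector.open_jaws()
p=manip.current_tool_pos(); manip.servo_line([p[0],p[1],.2],vel=.15)
effector.close(15); print(manip.current_clock(),manip.current_finger_gap())
q=quat(np.pi/2+YAW); c=lambda x,z:dock(x,0,z)
manip.move_pose(c(-.069,.2),q); 
manip.servo_line(c(-.069,.06),vel=.15); manip.servo_line(c(-.069,.010),vel=.06)
print(manip.current_clock(),manip.current_force())
ims=[viewer.get_image(n)[140:290,200:350,::-1] for n in("top","scene")]
cv2.imwrite("pics/hook.png",cv2.resize(np.hstack(ims),None,fx=2.6,fy=2.6))
E
python3 run3.py
```

```text
11.725 0.00017558062427521117
15.0417 [ 0.40917879  0.52543091 -0.07347052]
```

View pics/hook.png

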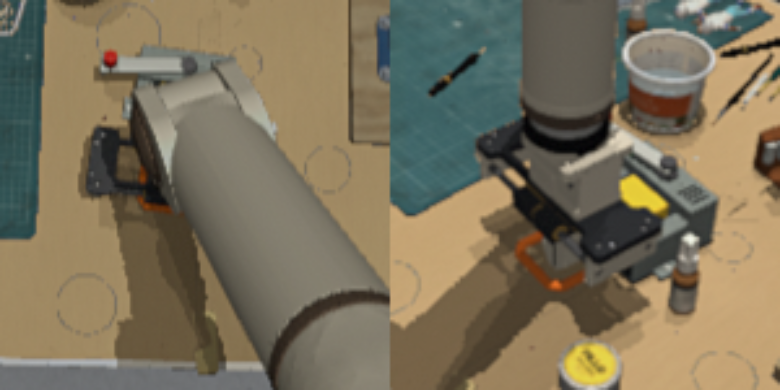

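The hasp (left panel, post at about (110,60)) is swung off to the left. The closed fingers stand inside the orange bow (right panel, about (557,255)). Now I'll pull.

```bash
cat >run4.py <<'E'
from fit import *
import cv2
c=lambda x,z:dock(x,0,z)
x=-.069
for i in range(10):
    x-=.003; manip.servo_line(c(x,.010),vel=.04)
    f=manip.current_force(); print(round(x,3),f.round(1))
    if f[0]>3: break
x0=x
for d in(.01,.018,.03,.06,.095):
    manip.servo_line(c(x0-d,.010),vel=.05); print(d,manip.current_force().round(1))
print(manip.current_clock(),manip.current_tool_pos())
manip.servo_line(c(x0-.095+.012,.010),vel=.05)
manip.servo_line(c(x0-.095+.012,.2),vel=.15)
print(manip.current_force())
manip.move_pose([.45,-.25,.3],quat(np.pi/2+YAW))
print(manip.current_clock())
ims=[viewer.get_image(n)[140:290,200:350,::-1] for n in("top","scene")]
cv2.imwrite("pics/out.png",cv2.resize(np.hstack(ims),None,fx=2.6,fy=2.6,interpolation=cv2.INTER_CUBIC))
E
python3 run4.py
```

```text
-0.072 [-0.5  0.3 -0.3]
-0.075 [-0.4  0.2  0.2]
-0.078 [-0.2 -0.1 -0.7]
-0.081 [-0.5 -0.1  0.5]
-0.084 [-0.1  0.6 -0.9]
-0.087 [ 3.7  0.  -1.5]
0.01 [0.4 0.2 0.1]
0.018 [ 0.1  0.1 -0.3]
0.03 [-0.5 -0.3 -0.5]
0.06 [-0.1  0.7 -0.4]
0.095 [0.8 0.4 0.4]
19.2917 [0.43927506 0.12746912 0.00977873]
[-0.38115013 -0.73874915 -0.17742425]
22.55
```

View pics/out.png

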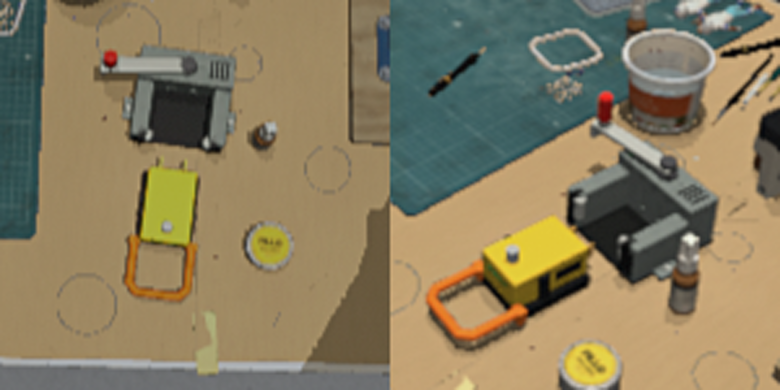

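The pack stands flat in front of the mouth, with its blade tips at row 160 and the dock's front edge at about 150 (left panel). The hasp is off to the left, and the tin and bottle look undisturbed. Handing in.

```bash
python3 -c "
from bench import manip
print(manip.hand_in())"
```

```text
the job is handed in; nothing more can be done
None
```

I swung the hasp about 1.45 rad to the left and pulled the pack fully out; it stands flat about 1 cm clear of the dock mouth. The tin and bottle are undisturbed in the last picture, the arm never went near the tape roll, and I handed in at about 23 s of the 43 s allowed.

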